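# Unhook the full tin from the barbed display stand

## Task

Two tins that look the same hang on the two barbed hooks of the display stand; one is full, one nearly empty. Lift each in turn about a centimetre on its hook to feel its weight. Then take the heavier one off (raise it, tilt it and back it over the barb) and set it down upright, not dropped, in the recess of the open dark-red box. Leave the lighter tin hanging on its hook and the other things on the counter where they stand.

Things in the scene. Friction and masses are not known exactly. Their poses are not given: they have to be found in the camera images.
- stand: fixed stand, yaw varies; origin: centre of its 110 x 110 x 12 mm base plate, underside. A post carries two equal hooks, along its +y (left) and -y (right). Hook: a pair of 6 mm wires 24 mm apart in x; centre line level 140 mm high to 75 mm out from the post, then rising to 95 mm out, 176 mm high, then a barb turning back and up to 87 mm out, 181 mm high, where a cross wire joins the pair
- tin_p_grip (a point): centre of the dark wooden grip block on top of tin_p, 145 mm above its underside, on its axis (z up); the block is 24 mm wide in x, 30 mm in y, from 123 to 163 mm above the underside. Grip it across the 24 mm (along the stand's x); along y the hook tip is in the way. Hanging, this point is 169 mm high
- tin_q_grip (a point): centre of the dark wooden grip block on top of tin_q, 145 mm above its underside, on its axis (z up); the block is 24 mm wide in x, 30 mm in y, from 123 to 163 mm above the underside. Grip it across the 24 mm (along the stand's x); along y the hook tip is in the way. Hanging, this point is 169 mm high
- tin_p: closed tin, 64 mm wide, looks like the other; full (0.35 to 0.49 kg) or nearly empty (0.12 to 0.18 kg). Origin: centre of its flat underside. Lid cone ends in a 24 mm flat 82 mm up; above it a rigid U of 6 mm wire, uprights 52 mm apart in x, its bar along x, centre 122 mm up: 37 mm clear under it. The bar hangs across a hook's two wires, 47 to 57 mm out from the post, and can swing; on which side varies
- tin_q: closed tin, 64 mm wide, looks like the other; full (0.35 to 0.49 kg) or nearly empty (0.12 to 0.18 kg). Origin: centre of its flat underside. Lid cone ends in a 24 mm flat 82 mm up; above it a rigid U of 6 mm wire, uprights 52 mm apart in x, its bar along x, centre 122 mm up: 37 mm clear under it. The bar hangs across a hook's two wires, 47 to 57 mm out from the post, and can swing; on which side varies
- hook_left_tip (a point): barb end (cross wire centre) of the +y hook. Upright, a tin cannot pass it. Tilted 35 degrees about the stand's x, bottom outward, top toward the post, it can: tin bar centre (mm out from the post, height) from (52, 156) by (64, 160), (71, 170), (74, 180), (79, 192), (85, 195) to (105, 198), about 4 mm clear of the hook all the way
- hook_right_tip (a point): barb end (cross wire centre) of the -y hook, the mirror image of the +y hook: bottom of the tin outward means toward -y here
- tray_floor (a point): middle of the recess floor of the fixed open dark-red gift box, 39 mm above the counter; the recess is 340 mm long (along the point's x) and 102 mm wide (y), its 2 mm walls stand to 68 mm above the counter, so the recess is 29 mm deep; the tin may stand anywhere on this floor
- salt: bystander: light shaker, 39 mm diameter, 70 mm tall; origin at its underside
- pepper: bystander: black shaker, 39 mm diameter, 70 mm tall; origin at its underside
- bell: bystander: hand bell, 59 mm diameter, 90 mm tall; origin at its underside
- spool: bystander: ribbon spool lying flat, 78 x 116 x 26 mm; origin at its underside
Mind the look-alikes: they are no part of the job. Leave any pink look-alike of the tin_q alone. What is shaped like the tin_p but purple is not meant.

How it is judged:
On the way, in this order (a step that is already met when the one before it is completed fails the run):
1. the lighter tin has been lifted on its hook (5 mm or more) while the other is still on its hook (height (world z) of tin_p_grip between 0.174 and 0.24 m and horizontal distance between each of tin_p_grip, tin_q_grip and stand below 0.085 m and height (world z) of each of tin_p_grip, tin_q_grip above 0.16 m and height (world z) of tin_q_grip below 0.24 m), for 0.1 s.
2. the lighter tin hangs again and the heavier one is lifted (5 mm or more) on its own hook (horizontal distance between tin_p_grip and stand below 0.085 m and height (world z) of tin_p_grip between 0.16 and 0.173 m and height (world z) of tin_q_grip above 0.174 m), for 0.1 s.
3. the heavier tin is off its hook, out beyond the barb (horizontal distance between tin_q_grip and stand above 0.13 m and horizontal distance between tin_p_grip and stand below 0.085 m and height (world z) of tin_p_grip between 0.16 and 0.18 m), for 0.1 s.
At the end, for the whole second after the job is handed in: the heavier tin stands upright (within 0.1 rad) and still on the recess floor of the dark-red box, released; the lighter tin hangs upright (within 0.2 rad) on its hook (z of tin_q_grip in the frame of tray_floor between 0.138 and 0.152 m and x of tin_q_grip in the frame of tray_floor between -0.142 and 0.142 m and y of tin_q_grip in the frame of tray_floor between -0.025 and 0.025 m and angle between tin_q_grip's own z axis and vertical below 0.1 rad and linear speed of tin_q below 0.02 m/s and horizontal distance between tin_p_grip and stand below 0.085 m and height (world z) of tin_p_grip between 0.16 and 0.18 m and angle between tin_p_grip's own z axis and vertical below 0.2 rad and linear speed of tin_p below 0.06 m/s); the robot touches nothing.
It fails at once if the heavier tin is let go more than 15 mm above the box floor (contact force between tin_q and the fingers below 0.05 N and horizontal distance between tin_q_grip and stand above 0.13 m and z of tin_q_grip in the frame of tray_floor above 0.161 m).
It fails at once if a bystander (either shaker, bell or spool) is moved more than 30 mm (distance of any of salt, pepper, bell, spool from where it was at the start of the episode above 0.03 m).
It also fails if it takes over 64 s, if anything falls off the work surface, if the arm or the gripper's body presses on something with over 40 N, if the wrist force passes 120 N, or if a joint passes its speed limit or range.

## Robot

A 6-joint arm with a two-finger parallel gripper is mounted at the origin on a cart in front of the work surface, level with it; the furniture and walls round the work are solid. World frame = base frame: x ahead of the robot, y to its left, z up, the work surface at z = 0. Lengths are in m, angles in rad, forces in N, time in s.
With the tool pointing down it reaches from about 0.35 to 0.875 m from the base axis. Payload 4.2 kg.
Tool frame: the origin (TCP) lies at the centre of the arm's flange, where the gripper is bolted on; the fingertips stand 173 mm ahead of it and the grasp point (between the pads) lies 155 mm ahead of it; z points along the fingers, y is the line along which they close (so a half turn about z gives the same grasp; the last joint's range is limited). The gripper opens to 85 mm and grips with 20 to 120 N. Pads are 22 mm wide; open, the fingers measure 114 mm over their backs; the gripper's body (76 mm by 85 mm) begins 54 mm behind the grasp point. The pads swing forward as they close: fully open they stand 13 mm farther back than shut.
Start: joints at [-0.924, 0.385, 0.008, 0, -1.194, -0.259], TCP at [0.236, -0.579, 0.405] pointing down, gripper open.
Joint ranges: [-3.14, 3.14], [-1.21, 2.06], [-1.07, 1.41], [-3.16, 2.05], [-2.99, -0.16], [-3.1, 3.1]. Speed limits (rad/s): [2.79, 2.79, 3.14, 3.14, 3.14, 3.14].

## Interface

Orientations are given as [roll, pitch, yaw] about the fixed x, y, z axes, in that order (R = Rz(yaw) Ry(pitch) Rx(roll)).
In Python, from plant import arm, eyes, job gives the robot as it stands. The module is installed in compiled form; this text tells all that it offers.
- The arm moves only by the shell command python3 -m crank 'ROWS' [FORCE]. ROWS is JSON, a list of rows, each an object of numbers: "claw": the opening in per cent of the stroke, from 0 (shut) to 100 (fully open); "tx", "ty", "tz": the shift along the tool's x, y, z in m; "spin": the turn about the tool's z in degrees. A call has exactly 5 rows; each row is the pose to reach, as a shift and turn from the pose commanded when the call began, along the tool's axes at that moment; what a row does not reach only later rows make up. A row lasts 1/8 s, in which the tool goes at most 62.5 mm and 10.7 degrees, less where a joint would pass 70% of its speed; a pose out of reach is approached as far as the arm can. A call with a gripper value outside its range is refused whole. The fingers move at their own pace and stop on an object; FORCE is the grip in N (left out, the last holds). Time passes only in rows, so rows that repeat a pose let the fingers close, or fill a call up. It gives the time, the measured TCP pose, the force, the opening and the grip force at its end, in the units of the state.
- arm.read_state(): the state, without advancing time (a new reading comes with each control period).
- eyes.camera(name): name is "scene" or "top" or "wrist"; returns a dict with "img" (384x512x3 uint8, blue, green, red), "fx", "fy", "cx", "cy" (pixels), "R" (3x3) and "t" (3): a world point X has camera coordinates R X + t. Camera axes: x right, y down, z forward; pixel columns grow to the right and rows downward; lengths in m; the calibration is good to about 2 mm. A picture is of the moment at which its call begins. There is no depth.
- job.finish_job(): hands the job in; it is judged then, once.
The state is a dict: "time": time; "joints": joint angles; "joint_velocities": joint speeds; "joint_efforts": joint torques, N m; "position": TCP position; "tool_rot": TCP orientation; "contact_force": force on the tool from outside, world axes, zero at the start; "torque": the same for the moment, N m; "width": finger opening in m; "grasp_force": force on a finger pad.
Only numpy, scipy, OpenCV 4.12 (cv2) and the standard library are available. Lean on these libraries where they do the work, as an engineer would, in place of code of your own. Each camera call takes 0.05 s, during which the arm holds its last target. There are 200 camera calls.

## Working session

There is one attempt and no reset: what is moved stays moved. The work goes in short steps, Python scripts to look and compute and a shell command to move; the robot and the scene stay as the last step left them, time stands still between calls to the robot, and variables do not carry over. Pictures are saved under pics/ and viewed, at most 10 in all, crops included, and the job is handed in when it is done.

```bash
mkdir -p pics; cat > h.py <<'E'
import numpy as np,cv2
from plant import arm,eyes,job
def ray(c,u,v):
    d=np.array([(u-c['cx'])/c['fx'],(v-c['cy'])/c['fy'],1.]);R=np.array(c['R']);return -R.T@np.array(c['t']),R.T@d
def onz(c,u,v,z):
    o,d=ray(c,u,v);return o+d*(z-o[2])/d[2]
def pix(c,X):
    p=np.array(c['R'])@np.array(X)+np.array(c['t']);return c['fx']*p[0]/p[2]+c['cx'],c['fy']*p[1]/p[2]+c['cy']
E
python3 - <<'E'
from h import *
import pickle
s=arm.read_state();print(s['position'],s['tool_rot'],s['contact_force'],s['width'],s['time'])
d={n:eyes.camera(n) for n in('scene','top')}
pickle.dump(d,open('c0.pkl','wb'))
for n,c in d.items():
    print(n,c['fx'],-np.array(c['R']).T@np.array(c['t']));cv2.imwrite(f'pics/{n}0.png',cv2.resize(c['img'],None,fx=1.5,fy=1.5))
E
```

```text
[ 0.23630424 -0.57838424  0.40361498] [ 3.13940496e+00 -1.00698390e-04 -2.75394816e+00] [-0.6717354  -0.55244535  0.11828314] 0.0850708348983872 0.0
scene 376.8877595470649 [-0.12657076 -0.56911529  0.73213359]
top 413.663094843245 [0.18911972 0.06349486 1.43002492]
```

View pics/scene0.png

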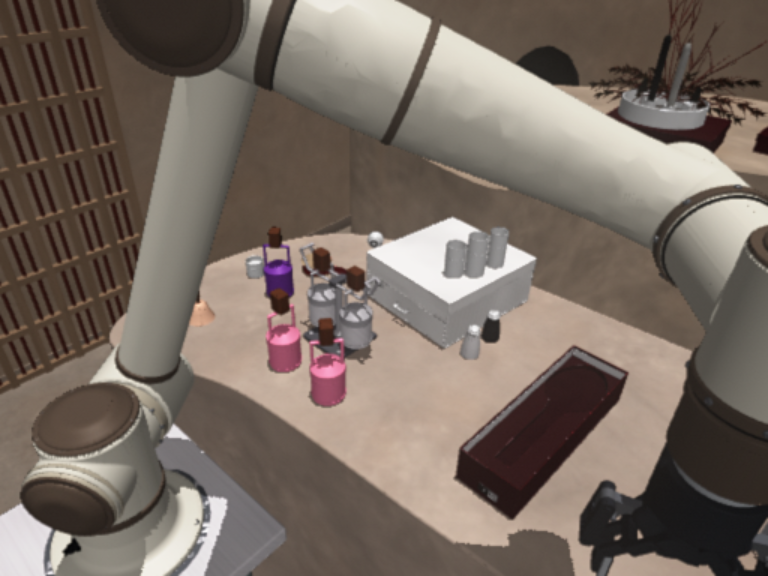

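View pics/top0.png

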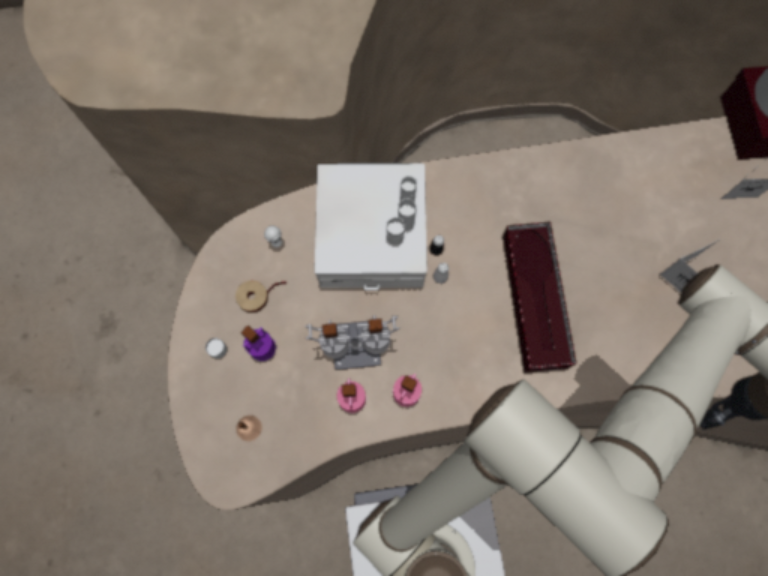

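Candidates in the top view (1.5x px): silver tins on the stand, blocks at (330,330) and (376,326). Look-alikes: pink at (350,390) and (408,383), purple at (250,335). The silver pair on the hooks is mine; I'll check it in a close crop.

```bash
python3 - <<'E'
from h import *
import pickle
d=pickle.load(open('c0.pkl','rb'));c=d['top']
a=cv2.resize(c['img'][195:285,190:280],(600,600),interpolation=cv2.INTER_CUBIC)
cv2.imwrite('pics/crop.png',a)
hsv=cv2.cvtColor(c['img'],cv2.COLOR_BGR2HSV)
m=cv2.inRange(c['img'],(0,0,40),(60,75,150))
m=((hsv[...,1]>130)&(hsv[...,2]<140)&(hsv[...,2]>40)&((hsv[...,0]<14)|(hsv[...,0]>174))).astype('uint8')
n,l,st,ce=cv2.connectedComponentsWithStats(m)
for i in range(1,n):
    if st[i,4]>25: print(st[i],ce[i],onz(c,*ce[i],.189).round(4))
# tray rim
for u,v in [(503,228),(550,222),(576,365),(526,371)]: print(onz(c,u/1.5,v/1.5,.068).round(3))
for n_,u,v in [('salt',442,270),('pep',438,245)]: print(n_,onz(c,u/1.5,v/1.5,.07).round(3))
E
```

```text
[497  45  15  47 190] [504.3         64.53684211] [ 0.9111 -0.9057  0.189 ]
[339 152  26  17 163] [350.71165644 158.90184049] [ 0.6427 -0.3079  0.189 ]
[ 341  167   39   79 1339] [360.27483196 210.8334578 ] [ 0.4688 -0.302   0.189 ]
[246 213   8   8  51] [249.92156863 216.74509804] [0.4986 0.0398 0.189 ]
[216 216   8   8  57] [219.63157895 219.80701754] [0.5022 0.1335 0.189 ]
[162 218   9  10  50] [166.   222.36] [0.5175 0.2978 0.189 ]
[268 251   9  10  57] [272.15789474 255.50877193] [ 0.3701 -0.01    0.189 ]
[229 256   8   8  55] [232.4        259.92727273] [0.3739 0.1101 0.189 ]
[ 0.72  -0.295  0.068]
[ 0.72  -0.409  0.068]
[ 0.375 -0.392  0.068]
[ 0.378 -0.28   0.068]
salt [ 0.637 -0.134  0.07 ]
pep [ 0.699 -0.136  0.07 ]
```

View pics/crop.png

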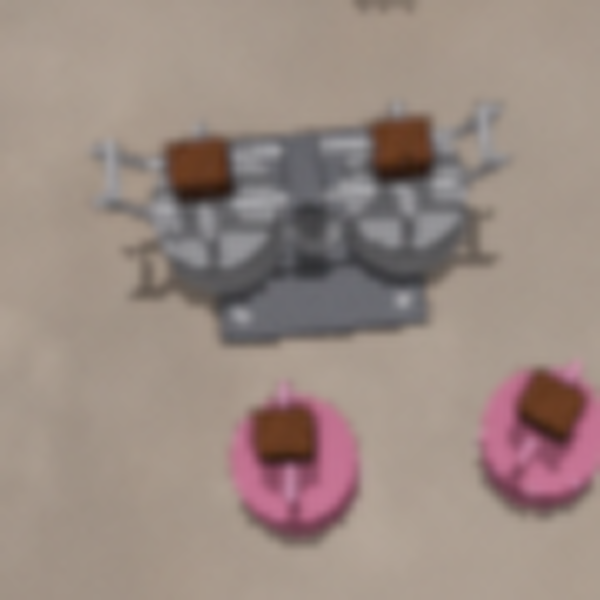

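The crop shows two silver tins on the stand's hooks, left block at (199,167) and right block at (403,148). The barb ends are at about (112,173) and (487,133), and the pink ones stand apart in front. Next I measure the stand's centre and yaw from the barb ends, and check against the scene view.

```bash
python3 - <<'E'
from h import *
import pickle
d=pickle.load(open('c0.pkl','rb'));c=d['top'];k=6.667
L=onz(c,190+112/k-.5,195+173/k-.5,.181);R=onz(c,190+487/k-.5,195+133/k-.5,.181)
print(L,R,np.linalg.norm(L-R),(L+R)/2,np.degrees(np.arctan2(-(L-R)[0],(L-R)[1])))
# block by top view at .187 and scene triangulation
e=d['scene'];hsv=cv2.cvtColor(e['img'],cv2.COLOR_BGR2HSV)
m=((hsv[...,1]>110)&(hsv[...,2]<110)&((hsv[...,0]<14)|(hsv[...,0]>174))).astype('uint8')
n,l,st,ce=cv2.connectedComponentsWithStats(m[140:260,150:270])
for i in range(1,n):
    if st[i,4]>25: print(st[i],ce[i]+[150,140],onz(e,*(ce[i]+[150,140]),.169).round(4))
print(onz(c,250,216.5,.187),onz(c,219.6,219.6,.187))
s=arm.read_state();print(s['position'],s['tool_rot'])
# handle of robot range
E
```

```text
[0.50802598 0.17513114 0.181     ] [ 5.02306604e-01 -3.32583309e-04  1.81000000e-01] 0.1755569158975357 [0.50516629 0.08739928 0.181     ] -1.866938911626584
[29 11  8 14 97] [182.69072165 157.51546392] [0.4996 0.2681 0.169 ]
[ 59  26  11  17 146] [214.         173.40410959] [0.5006 0.129  0.169 ]
[ 73  38  20  16 157] [235.13375796 184.2611465 ] [0.5008 0.0444 0.169 ]
[ 30  53  13  16 156] [186.07692308 200.30128205] [0.3587 0.0832 0.169 ]
[ 63  72  10  18 146] [217.07534247 220.88356164] [ 0.354  -0.0372  0.169 ]
[0.49982393 0.03937291 0.187     ] [0.50335424 0.13365569 0.187     ]
[ 0.236313   -0.57840543  0.40376001] [ 3.13965283e+00 -1.12049766e-04 -2.75395583e+00]
```

```bash
cat >> h.py <<'E'
def to(x,y,z,yaw=None):
    s=arm.read_state();p=np.array(s['position']);r=s['tool_rot']
    from scipy.spatial.transform import Rotation as Ro
    M=Ro.from_euler('xyz',r).as_matrix()
    d=M.T@(np.array([x,y,z])-p);sp=0 if yaw is None else -((np.degrees(yaw-r[2])+180)%360-180)
    print('shift mm',(d*1000).round(1),'spin',round(sp,1),'pos',p.round(4),'F',np.round(s['contact_force'],2),'t',s['time'],'yawdeg',np.degrees(r).round(1),'w',round(s['width'],4),round(s['grasp_force'],1))
E
python3 -c "
from h import *
to(.5,.04,.42,np.radians(-91.9))"
```

```text
shift mm [-477.9  472.9  -15.4] spin -65.9 pos [ 0.2363 -0.5784  0.4038] F [ 0.73 -0.5  -0.9 ] t 0.1 yawdeg [ 179.9   -0.  -157.8] w 0.0856 0.0
```

```bash
python3 -m crank '[{"claw":100,"tx":-0.03,"ty":0.03,"tz":-0.01,"spin":-5},{"claw":100,"tx":-0.07,"ty":0.07,"tz":-0.015,"spin":-14},{"claw":100,"tx":-0.11,"ty":0.11,"tz":-0.015,"spin":-23},{"claw":100,"tx":-0.15,"ty":0.15,"tz":-0.015,"spin":-32},{"claw":100,"tx":-0.19,"ty":0.19,"tz":-0.015,"spin":-41}]' 60; python3 -c "
from h import *
to(.5,.04,.42,np.radians(-91.9))"
```

```text
time: 0.72
position: [0.3406, -0.3291, 0.4194]
tool_rot: [3.141, 0.0, -2.033]
contact_force: [1.3, -0.4, 0.2]
width: 0.0853
grasp_force: 0.0
shift mm [-401.4   22.1   -0.5] spin -24.6 pos [ 0.3406 -0.3291  0.4194] F [ 1.26 -0.41  0.2 ] t 0.725 yawdeg [ 180.     0.  -116.5] w 0.0853 0.0
```

```bash
python3 -m crank '[{"claw":100,"tx":-0.05,"ty":0.003,"tz":0,"spin":-6},{"claw":100,"tx":-0.1,"ty":0.006,"tz":0,"spin":-12},{"claw":100,"tx":-0.15,"ty":0.01,"tz":0,"spin":-18},{"claw":100,"tx":-0.2,"ty":0.012,"tz":0,"spin":-24},{"claw":100,"tx":-0.25,"ty":0.015,"tz":0,"spin":-24.6}]'; python3 -c "
from h import *
to(.5,.04,.40,np.radians(-91.9))"
```

```text
time: 1.35
position: [0.4398, -0.0993, 0.4196]
tool_rot: [3.141, 0.0, -1.608]
contact_force: [0.6, -0.6, 0.9]
width: 0.0853
grasp_force: 0.0
shift mm [-141.4  -55.    19.6] spin -0.2 pos [ 0.4398 -0.0993  0.4196] F [ 0.61 -0.58  0.9 ] t 1.35 yawdeg [180.    0.  -92.1] w 0.0853 0.0
```

```bash
python3 -m crank '[{"claw":100,"tx":-0.035,"ty":-0.014},{"claw":100,"tx":-0.075,"ty":-0.03},{"claw":100,"tx":-0.115,"ty":-0.045,"tz":0.01},{"claw":100,"tx":-0.137,"ty":-0.053,"tz":0.018},{"claw":100,"tx":-0.1414,"ty":-0.055,"tz":0.02}]'; python3 - <<'E'
from h import *
to(.5,.04,.40,np.radians(-91.9))
c=eyes.camera('wrist');cv2.imwrite('pics/w1.png',cv2.resize(c['img'],None,fx=1.5,fy=1.5))
print(c['fx'],-np.array(c['R']).T@np.array(c['t']),pix(c,[.5,.04,.187]),pix(c,[.503,.1335,.187]))
import pickle;pickle.dump(c,open('cw1.pkl','wb'))
E
```

```text
shift mm [-141.4  -55.    19.6] spin -0.2 pos [ 0.4398 -0.0993  0.4196] F [ 0.61 -0.58  0.9 ] t 1.35 yawdeg [180.    0.  -92.1] w 0.0853 0.0
273.640343728519 [ 0.43777885 -0.16562871  0.388939  ] (np.float64(193.3601323603965), np.float64(354.2140540382172)) (np.float64(199.19295686463335), np.float64(429.65310547970756))$[0]: bad value
```

View pics/w1.png

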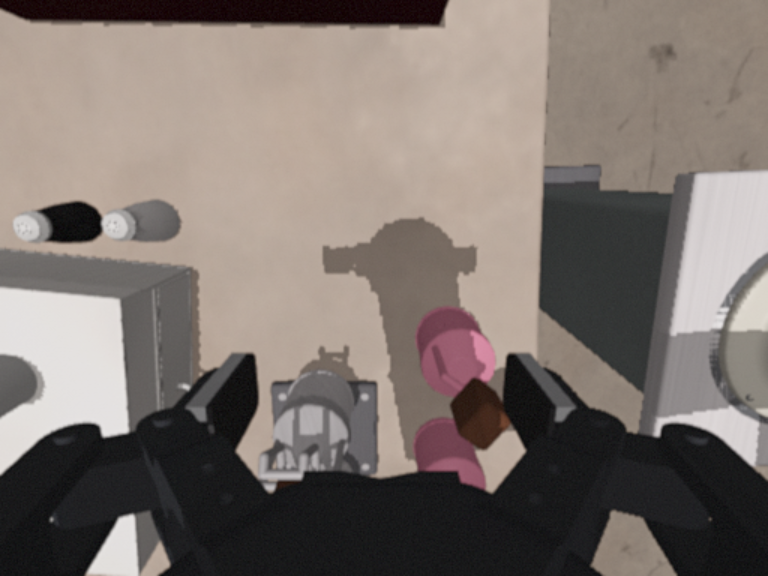

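The wrist view shows the base plate's near edge from (272,381) to (377,381). The right tin's block starts at about (290,483), in line with the prediction of u=290. Every row needs all five keys.

```bash
python3 -m crank '[{"claw":100,"tx":-0.035,"ty":-0.014,"tz":0,"spin":0},{"claw":100,"tx":-0.075,"ty":-0.03,"tz":0,"spin":0},{"claw":100,"tx":-0.115,"ty":-0.045,"tz":0.01,"spin":0},{"claw":100,"tx":-0.137,"ty":-0.053,"tz":0.018,"spin":0},{"claw":100,"tx":-0.1414,"ty":-0.055,"tz":0.02,"spin":0}]'; python3 - <<'E'
from h import *
import pickle
c=pickle.load(open('cw1.pkl','rb'))
A=onz(c,272/1.5,381/1.5,.012);B=onz(c,377/1.5,381/1.5,.012);print(A,B)
to(.5,.04,.40,np.radians(-91.9))
c=eyes.camera('wrist');cv2.imwrite('pics/w2.png',cv2.resize(c['img'],None,fx=1.5,fy=1.5))
pickle.dump(c,open('cw2.pkl','wb'))
print(np.array(pix(c,[.5,.04,.187]))*1.5,np.array(pix(c,[.503,.1335,.187]))*1.5)
E
```

```text
time: 2.02
position: [0.5001, 0.0392, 0.3986]
tool_rot: [3.139, -0.001, -1.608]
contact_force: [0.2, -0.8, 0.4]
width: 0.0855
grasp_force: 0.0
[0.55437791 0.02958301 0.012     ] [0.44799054 0.03351013 0.012     ]
shift mm [-0.8  0.2 -1.4] spin -0.2 pos [0.5001 0.0392 0.3986] F [ 0.25 -0.8   0.37] t 2.025 yawdeg [ 1.799e+02 -1.000e-01 -9.210e+01] w 0.0855 0.0
[380.08580901 326.35337899] [380.82946342 492.88173838]
```

View pics/w2.png

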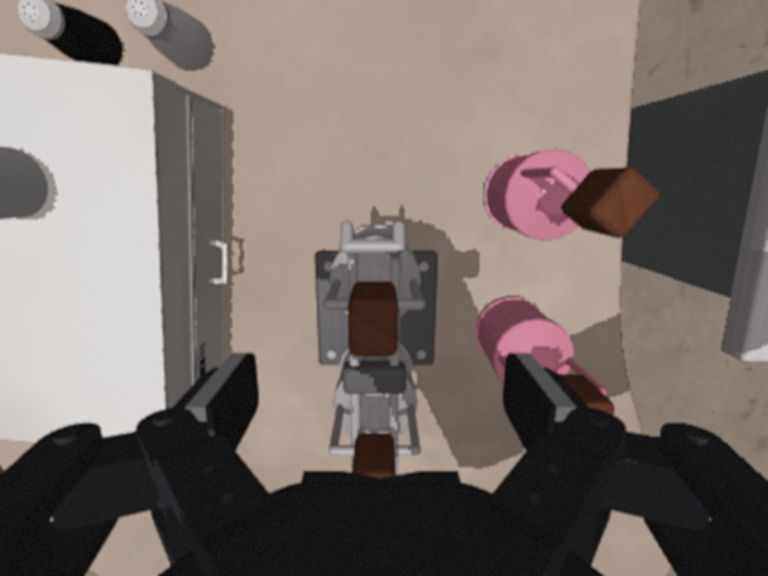

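```bash
python3 - <<'E'
from h import *
import pickle
c=pickle.load(open('cw2.pkl','rb'))
f=lambda u,v,z:print(onz(c,u/1.5,v/1.5,z).round(4))
f(373,355,.187);f(375,435,.187);f(375,435,.147);f(372,240,.181);f(373,283,.187);f(373,283,.147)
# brightness profile down the block
print(c['img'][180:245:2,249].tolist())
E
```

```text
[0.5039 0.0544 0.187 ]
[0.5047 0.0983 0.187 ]
[0.5062 0.126  0.147 ]
[5.022e-01 2.000e-04 1.810e-01]
[0.5025 0.0189 0.187 ]
[0.5034 0.0291 0.147 ]
[[112, 112, 115], [109, 108, 111], [111, 110, 114], [102, 103, 107], [33, 37, 50], [20, 25, 42], [19, 26, 44], [18, 25, 44], [23, 32, 45], [21, 29, 46], [19, 29, 54], [27, 39, 61], [28, 37, 62], [24, 36, 61], [23, 33, 59], [28, 38, 61], [22, 33, 58], [20, 32, 57], [28, 38, 58], [27, 36, 61], [29, 40, 64], [22, 35, 62], [29, 38, 65], [27, 38, 64], [28, 38, 63], [27, 39, 62], [25, 35, 64], [24, 33, 59], [28, 35, 55], [77, 77, 79], [57, 57, 59], [37, 35, 39], [41, 39, 41]]
```

```bash
python3 -m crank '[{"claw":100,"tx":0,"ty":-0.002,"tz":0.02,"spin":0},{"claw":100,"tx":0,"ty":-0.002,"tz":0.04,"spin":0},{"claw":100,"tx":0,"ty":-0.002,"tz":0.06,"spin":0},{"claw":100,"tx":0,"ty":-0.002,"tz":0.069,"spin":0},{"claw":60,"tx":0,"ty":-0.002,"tz":0.069,"spin":0}]' 40;  python3 -m crank '[{"claw":20,"tx":0,"ty":0,"tz":0,"spin":0},{"claw":10,"tx":0,"ty":0,"tz":0,"spin":0},{"claw":10,"tx":0,"ty":0,"tz":0,"spin":0},{"claw":10,"tx":0,"ty":0,"tz":0,"spin":0},{"claw":10,"tx":0,"ty":0,"tz":0,"spin":0}]' 40
```

```text
time: 2.7
position: [0.5019, 0.0376, 0.3306]
tool_rot: [3.141, -0.0, -1.61]
contact_force: [-0.6, -1.0, 0.6]
width: 0.0701
grasp_force: 0.0
time: 3.32
position: [0.5024, 0.0385, 0.3315]
tool_rot: [-3.139, 0.001, -1.608]
contact_force: [1.8, 0.9, 3.2]
width: 0.023
grasp_force: 44.7
```

```bash
python3 -m crank '[{"claw":10,"tx":0,"ty":0,"tz":-0.005,"spin":0},{"claw":10,"tx":0,"ty":0,"tz":-0.01,"spin":0},{"claw":10,"tx":0,"ty":0,"tz":-0.012,"spin":0},{"claw":10,"tx":0,"ty":0,"tz":-0.012,"spin":0},{"claw":10,"tx":0,"ty":0,"tz":-0.012,"spin":0}]'; python3 -c "
from h import *
import time
for i in range(4): eyes.camera('top'); print(np.round(arm.read_state()['contact_force'],2))"
```

```text
time: 3.95
position: [0.5019, 0.0382, 0.3424]
tool_rot: [3.141, -0.0, -1.609]
contact_force: [-1.4, -0.1, -3.4]
width: 0.0234
grasp_force: 43.8
[-0.53 -0.1  -3.73]
[-0.53 -0.26 -2.76]
[-0.52 -0.1  -4.36]
[ 0.11 -0.66 -3.7 ]
```

Right tin: about 4 N, so likely the full one. I lower it and weigh the left one.

```bash
python3 -m crank '[{"claw":10,"tx":0,"ty":0,"tz":0.005,"spin":0},{"claw":10,"tx":0,"ty":0,"tz":0.01,"spin":0},{"claw":10,"tx":0,"ty":0,"tz":0.012,"spin":0},{"claw":50,"tx":0,"ty":0,"tz":0.012,"spin":0},{"claw":100,"tx":0,"ty":0,"tz":0.012,"spin":0}]'; python3 -m crank '[{"claw":100,"tx":0,"ty":0,"tz":0,"spin":0},{"claw":100,"tx":0,"ty":0,"tz":-0.02,"spin":0},{"claw":100,"tx":0,"ty":0,"tz":-0.045,"spin":0},{"claw":100,"tx":-0.03,"ty":0,"tz":-0.05,"spin":0},{"claw":100,"tx":-0.07,"ty":0,"tz":-0.05,"spin":0}]'; python3 -c "
from h import *
to(.505,.135,.330,np.radians(-92))"
```

```text
time: 4.78
position: [0.5023, 0.0383, 0.3311]
tool_rot: [-3.14, 0.0, -1.609]
contact_force: [0.0, 0.2, -0.1]
width: 0.0587
grasp_force: 0.0
time: 5.4
position: [0.5048, 0.1084, 0.3817]
tool_rot: [-3.14, 0.001, -1.611]
contact_force: [0.3, 0.1, -0.0]
width: 0.0855
grasp_force: 0.0
shift mm [-26.5   0.9  51.8] spin -0.3 pos [0.5048 0.1084 0.3817] F [ 0.27  0.13 -0.01] t 5.4 yawdeg [-1.799e+02  1.000e-01 -9.230e+01] w 0.0855 0.0
```

```bash
python3 -m crank '[{"claw":100,"tx":-0.0265,"ty":0,"tz":0,"spin":0},{"claw":100,"tx":-0.0265,"ty":0,"tz":0.02,"spin":0},{"claw":100,"tx":-0.0265,"ty":0,"tz":0.04,"spin":0},{"claw":80,"tx":-0.0265,"ty":0,"tz":0.052,"spin":0},{"claw":40,"tx":-0.0265,"ty":0,"tz":0.052,"spin":0}]' 40; python3 -m crank '[{"claw":10,"tx":0,"ty":0,"tz":0,"spin":0},{"claw":10,"tx":0,"ty":0,"tz":0,"spin":0},{"claw":10,"tx":0,"ty":0,"tz":0,"spin":0},{"claw":10,"tx":0,"ty":0,"tz":0,"spin":0},{"claw":10,"tx":0,"ty":0,"tz":0,"spin":0}]' ; python3 -m crank '[{"claw":10,"tx":0,"ty":0,"tz":-0.005,"spin":0},{"claw":10,"tx":0,"ty":0,"tz":-0.01,"spin":0},{"claw":10,"tx":0,"ty":0,"tz":-0.012,"spin":0},{"claw":10,"tx":0,"ty":0,"tz":-0.012,"spin":0},{"claw":10,"tx":0,"ty":0,"tz":-0.012,"spin":0}]'; python3 -c "
from h import *
import time
for i in range(4): eyes.camera('top'); print(np.round(arm.read_state()['contact_force'],2))"
```

```text
time: 6.02
position: [0.5056, 0.1345, 0.328]
tool_rot: [3.14, -0.001, -1.609]
contact_force: [1.0, 0.0, -0.4]
width: 0.0517
grasp_force: 0.0
time: 6.65
position: [0.506, 0.1348, 0.3295]
tool_rot: [-3.14, 0.001, -1.608]
contact_force: [1.5, 0.2, 4.0]
width: 0.0235
grasp_force: 44.3
time: 7.28
position: [0.5056, 0.1346, 0.3405]
tool_rot: [3.141, -0.0, -1.609]
contact_force: [-0.3, -0.0, -1.5]
width: 0.0232
grasp_force: 43.7
[ 0.42  0.26 -1.46]
[-0.41  0.36 -1.01]
[-0.54  0.72 -1.55]
[-0.37 -0.27 -1.28]
```

Left is about 1.3 N, so it is the light one, and the right one is heavy. I put the left back and take the right.

```bash
python3 -m crank '[{"claw":10,"tx":0,"ty":0,"tz":0.005,"spin":0},{"claw":10,"tx":0,"ty":0,"tz":0.01,"spin":0},{"claw":10,"tx":0,"ty":0,"tz":0.012,"spin":0},{"claw":50,"tx":0,"ty":0,"tz":0.012,"spin":0},{"claw":100,"tx":0,"ty":0,"tz":0.012,"spin":0}]'; python3 -m crank '[{"claw":100,"tx":0,"ty":0,"tz":0,"spin":0},{"claw":100,"tx":0,"ty":0,"tz":-0.02,"spin":0},{"claw":100,"tx":0,"ty":0,"tz":-0.045,"spin":0},{"claw":100,"tx":0.03,"ty":0,"tz":-0.05,"spin":0},{"claw":100,"tx":0.07,"ty":0,"tz":-0.05,"spin":0}]'; python3 - <<'E'
from h import *
to(.502,.039,.330,np.radians(-92))
import pickle
c=eyes.camera('scene');cv2.imwrite('pics/s2.png',cv2.resize(c['img'][130:260,150:310],(738,600),interpolation=cv2.INTER_CUBIC))
E
```

```text
time: 8.1
position: [0.5057, 0.1347, 0.3287]
tool_rot: [-3.141, 0.0, -1.609]
contact_force: [-0.1, -0.1, 0.4]
width: 0.0592
grasp_force: 0.0
time: 8.72
position: [0.5031, 0.0646, 0.3794]
tool_rot: [-3.14, 0.001, -1.607]
contact_force: [0.5, -0.5, -1.0]
width: 0.0853
grasp_force: 0.0
shift mm [25.6  0.3 49.4] spin -0.1 pos [0.5031 0.0646 0.3794] F [ 0.49 -0.47 -1.01] t 8.725 yawdeg [-179.9    0.   -92.1] w 0.0853 0.0
```

View pics/s2.png

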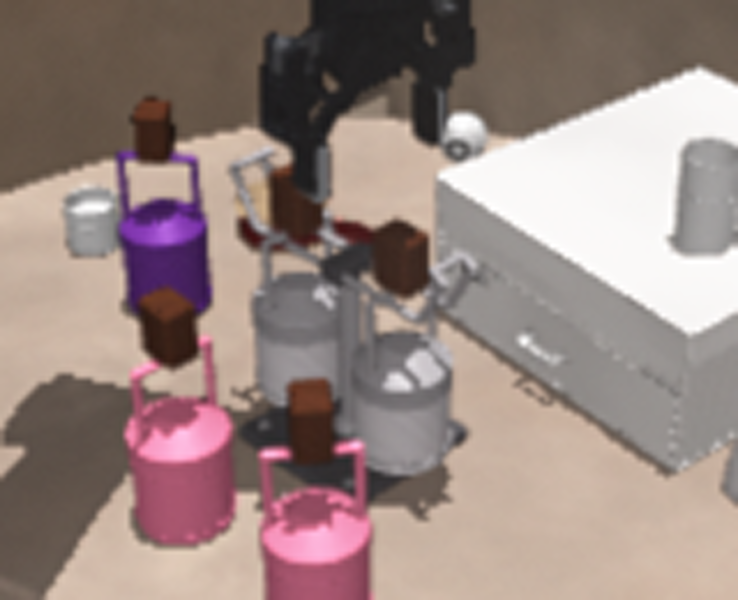

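```bash
cat > plan.py <<'E'
import numpy as np,cv2
from scipy.ndimage import label
P=np.array([[8,140],[75,140],[95,176],[87,181]],float)
hook=np.vstack([np.linspace(a,b,40) for a,b in zip(P[:-1],P[1:])])
body=np.array([[-32,-122],[32,-122],[32,-56],[12,-40],[-12,-40],[-32,-56]],np.float32) # bar frame
blk=np.array([[-15,1],[15,1],[15,41],[-15,41]],np.float32)
U=np.arange(0,126,1.);Z=np.arange(146,216,1.)
post=None
def clear(u,z,th):
    c,s=np.cos(th),np.sin(th);d=hook-[u,z];q=np.c_[c*d[:,0]+s*d[:,1],-s*d[:,0]+c*d[:,1]].astype(np.float32)
    m=np.hypot(*q.T).min()-6
    if m<0:return m
    for poly in(body,blk):
        m=min(m,min(-cv2.pointPolygonTest(poly,(float(a),float(b)),True) for a,b in q)-3)
    return m
if __name__=='__main__':
    T=range(0,46,5);C=np.array([[[clear(u,z,np.radians(t)) for z in Z[::2]] for u in U[30::2]] for t in T])
    np.save('C.npy',C)
    iu=lambda u:(u-30)//2
    for i,t in enumerate(T):
        for c in np.arange(5,-1.1,-.5):
            l,_=label(C[i]>=c)
            k=l[iu(52),(156-146)//2-0]; e=l[iu(106),(198-146)//2]
            if k and k==e: print(t,'clear',c);break
    for mx in range(4,10):
        for c in np.arange(5,-1.1,-.5):
            l,_=label(C[:mx]>=c)
            k=l[0,iu(52),5];e=l[0,iu(110),(198-146)//2]
            if k and k==l[:,iu(110),:].max() or (k and (l[:,iu(110):,:]==k).any()): print('upto',T[mx-1],c);break
E
python3 plan.py; python3 - <<'E'
from h import *
import pickle
c=pickle.load(open('cw2.pkl','rb'))
for z in(.14,.15,.16,.17): print(z,onz(c,374/1.5,363/1.5,z).round(4),onz(c,374/1.5,392/1.5,z).round(4))
E
```

```text
20 clear -1.0
25 clear 0.0
30 clear 2.0
35 clear 3.5
40 clear 4.0
45 clear 3.0
upto 20 -1.0
upto 25 0.0
upto 30 2.0
upto 35 3.5
upto 40 5.0
0.14 [0.505  0.0809 0.14  ] [0.5058 0.1004 0.14  ]
0.15 [0.5047 0.0761 0.15  ] [0.5055 0.0948 0.15  ]
0.16 [0.5044 0.0714 0.16  ] [0.5051 0.0892 0.16  ]
0.17 [0.5041 0.0667 0.17  ] [0.5048 0.0836 0.17  ]
```

The tool cannot tilt, so I'll let the tin pivot in the pads. Lifted about 10 mm, it moves inward until its body meets the post below the hook while the grip passes over the low (about 148 mm) post. The bottom swings outward, then a hard grip keeps the tilt. First I grip and lift the right tin.

```bash
python3 -m crank '[{"claw":100,"tx":0.0256,"ty":0,"tz":0,"spin":0},{"claw":100,"tx":0.0256,"ty":0,"tz":0.02,"spin":0},{"claw":100,"tx":0.0256,"ty":0,"tz":0.04,"spin":0},{"claw":80,"tx":0.0256,"ty":0,"tz":0.048,"spin":0},{"claw":40,"tx":0.0256,"ty":0,"tz":0.048,"spin":0}]' 30; python3 -m crank '[{"claw":10,"tx":0,"ty":0,"tz":0,"spin":0},{"claw":10,"tx":0,"ty":0,"tz":0,"spin":0},{"claw":10,"tx":0,"ty":0,"tz":0,"spin":0},{"claw":10,"tx":0,"ty":0,"tz":0,"spin":0},{"claw":10,"tx":0,"ty":0,"tz":0,"spin":0}]' ; python3 -m crank '[{"claw":10,"tx":0,"ty":0,"tz":-0.005,"spin":0},{"claw":10,"tx":0,"ty":0,"tz":-0.01,"spin":0},{"claw":10,"tx":0,"ty":0,"tz":-0.011,"spin":0},{"claw":10,"tx":0,"ty":0,"tz":-0.011,"spin":0},{"claw":10,"tx":0,"ty":0,"tz":-0.011,"spin":0}]'
```

```text
time: 9.4
position: [0.5021, 0.0392, 0.3305]
tool_rot: [3.141, -0.001, -1.609]
contact_force: [-0.1, 0.3, 0.4]
width: 0.0515
grasp_force: 0.0
time: 10.02
position: [0.5023, 0.0392, 0.3314]
tool_rot: [-3.14, 0.0, -1.608]
contact_force: [-0.0, -0.1, 5.2]
width: 0.0237
grasp_force: 35.2
time: 10.65
position: [0.5019, 0.0391, 0.3414]
tool_rot: [3.141, -0.0, -1.609]
contact_force: [-0.8, -0.1, -3.9]
width: 0.0232
grasp_force: 34.2
```

```bash
python3 -m crank '[{"claw":10,"tx":-0.004,"ty":0,"tz":0,"spin":0},{"claw":10,"tx":-0.01,"ty":0,"tz":0,"spin":0},{"claw":10,"tx":-0.016,"ty":0,"tz":0,"spin":0},{"claw":10,"tx":-0.022,"ty":0,"tz":0,"spin":0},{"claw":10,"tx":-0.028,"ty":0,"tz":0,"spin":0}]' 20
```

```text
time: 11.28
position: [0.5029, 0.0665, 0.3423]
tool_rot: [3.14, -0.004, -1.608]
contact_force: [-1.2, -6.4, -0.8]
width: 0.0233
grasp_force: 34.8
```

```bash
python3 -m crank '[{"claw":10,"tx":-0.003,"ty":0,"tz":0,"spin":0},{"claw":10,"tx":-0.006,"ty":0,"tz":0,"spin":0},{"claw":10,"tx":-0.009,"ty":0,"tz":0,"spin":0},{"claw":10,"tx":-0.012,"ty":0,"tz":0,"spin":0},{"claw":10,"tx":-0.015,"ty":0,"tz":0,"spin":0}]' 20; python3 - <<'E'
from h import *
c=eyes.camera('scene');cv2.imwrite('pics/s3.png',cv2.resize(c['img'][130:260,150:310],(738,600),interpolation=cv2.INTER_CUBIC))
E
```

```text
time: 11.9
position: [0.5034, 0.0814, 0.3422]
tool_rot: [3.14, -0.004, -1.608]
contact_force: [-0.2, -7.3, 0.1]
width: 0.0233
grasp_force: 35.0
```

View pics/s3.png

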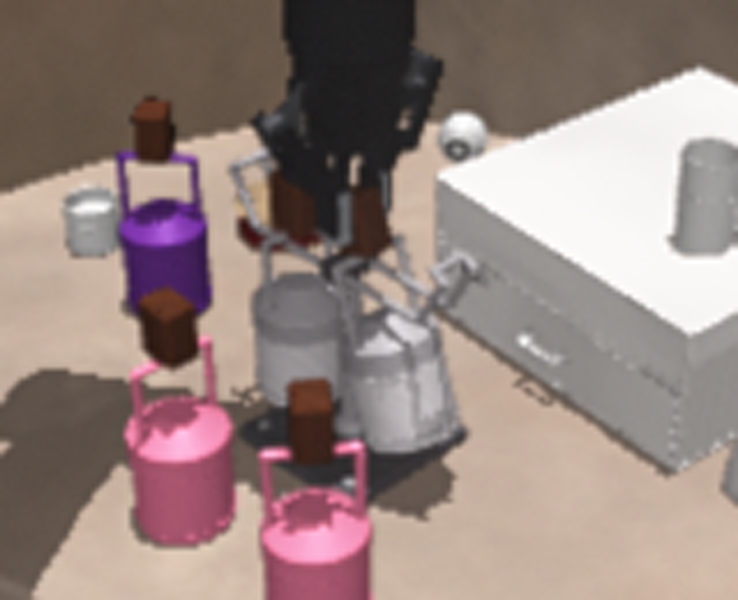

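The picture shows the right tin tilting about 22° bottom outward against the post (body near (400,400)), while the left tin hangs undisturbed. I keep going.

```bash
python3 -m crank '[{"claw":10,"tx":-0.004,"ty":0,"tz":0,"spin":0},{"claw":10,"tx":-0.008,"ty":0,"tz":0,"spin":0},{"claw":10,"tx":-0.011,"ty":0,"tz":0,"spin":0},{"claw":10,"tx":-0.014,"ty":0,"tz":0,"spin":0},{"claw":10,"tx":-0.016,"ty":0,"tz":0,"spin":0}]' 20;  python3 -m crank '[{"claw":10,"tx":-0.001,"ty":0,"tz":0,"spin":0},{"claw":10,"tx":-0.002,"ty":0,"tz":0,"spin":0},{"claw":10,"tx":-0.003,"ty":0,"tz":0,"spin":0},{"claw":10,"tx":-0.004,"ty":0,"tz":0,"spin":0},{"claw":10,"tx":-0.005,"ty":0,"tz":0,"spin":0}]' 20; python3 - <<'E'
from h import *
import pickle
c=eyes.camera('scene');cv2.imwrite('pics/s4.png',cv2.resize(c['img'][130:260,150:310],(738,600),interpolation=cv2.INTER_CUBIC));pickle.dump(c,open('c4.pkl','wb'))
E
```

```text
time: 12.58
position: [0.5039, 0.0972, 0.3413]
tool_rot: [3.139, -0.004, -1.609]
contact_force: [1.3, -6.7, -5.3]
width: 0.0235
grasp_force: 34.5
time: 13.2
position: [0.5041, 0.1019, 0.341]
tool_rot: [3.138, -0.005, -1.609]
contact_force: [1.2, -7.9, -5.7]
width: 0.0234
grasp_force: 34.4
```

View pics/s4.png

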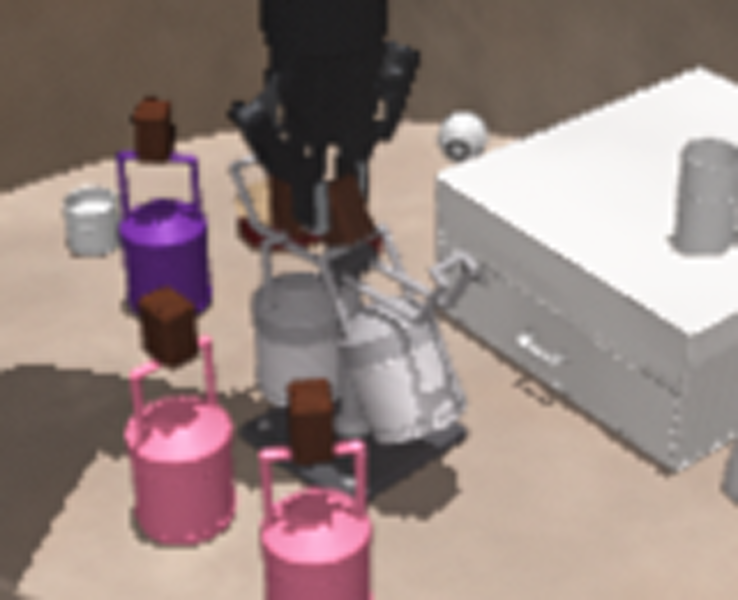

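Tilt is now about 35° as predicted. I clamp at 120 N and back out to the start of the barb path.

```bash
python3 -m crank '[{"claw":5,"tx":0,"ty":0,"tz":0,"spin":0},{"claw":5,"tx":0,"ty":0,"tz":0,"spin":0},{"claw":5,"tx":0,"ty":0,"tz":0,"spin":0},{"claw":5,"tx":0.002,"ty":0,"tz":0.003,"spin":0},{"claw":5,"tx":0.007,"ty":0,"tz":0.003,"spin":0}]' 120;  python3 -m crank '[{"claw":5,"tx":0.008,"ty":0,"tz":0,"spin":0},{"claw":5,"tx":0.018,"ty":0,"tz":0,"spin":0},{"claw":5,"tx":0.028,"ty":0,"tz":0,"spin":0},{"claw":5,"tx":0.038,"ty":0,"tz":0,"spin":0},{"claw":5,"tx":0.0415,"ty":0,"tz":0,"spin":0}]'; python3 - <<'E'
from h import *
import pickle
to(.502,.0415,.341)
c=eyes.camera('scene');cv2.imwrite('pics/s5.png',cv2.resize(c['img'][130:260,150:310],(738,600),interpolation=cv2.INTER_CUBIC));pickle.dump(c,open('c5.pkl','wb'))
cs,sn=np.cos(np.radians(-2)),np.sin(np.radians(-2))
W=lambda x,out,z:[.503+cs*x+sn*out,.087+sn*x-cs*out,z]
def q(*X):
    u,v=pix(c,W(*X));return round((u-150)*738/160),round((v-130)*600/130)
print('tip',q(0,.087,.181),'tipL',q(0,-.087,.181))
s=arm.read_state()['position'];g=[(.087-s[1])/cs,s[2]-.1534]
for t in(0,15,25,35,45):
    a=np.radians(t);f=lambda x,h,o:q(x,g[0]-np.sin(a)*h+np.cos(a)*o,g[1]+np.cos(a)*h+np.sin(a)*o)
    print(t,'bar ends',f(-.026,-.032,0),f(.026,-.032,0),'bottom outer/inner',f(0,-.154,.032),f(0,-.154,-.032))
E
```

```text
time: 13.88
position: [0.5042, 0.0965, 0.3385]
tool_rot: [-3.141, 0.001, -1.609]
contact_force: [-0.2, 0.5, -4.4]
width: 0.0222
grasp_force: 117.8
time: 14.5
position: [0.5025, 0.0538, 0.3387]
tool_rot: [3.142, 0.0, -1.61]
contact_force: [-0.0, 0.7, -3.9]
width: 0.0223
grasp_force: 117.8
shift mm [12.3  0.1 -2.3] spin 0 pos [0.5025 0.0538 0.3387] F [-0.04  0.66 -3.89] t 14.5 yawdeg [180.    0.  -92.2] w 0.0223 117.8
tip (446, 262) tipL (252, 156)
0 bar ends (352, 282) (414, 249) bottom outer/inner (420, 446) (352, 402)
15 bar ends (361, 286) (423, 253) bottom outer/inner (464, 457) (395, 434)
25 bar ends (367, 287) (429, 254) bottom outer/inner (492, 456) (425, 448)
35 bar ends (372, 287) (435, 253) bottom outer/inner (518, 448) (454, 456)
45 bar ends (377, 284) (440, 251) bottom outer/inner (541, 432) (483, 457)
```

View pics/s5.png

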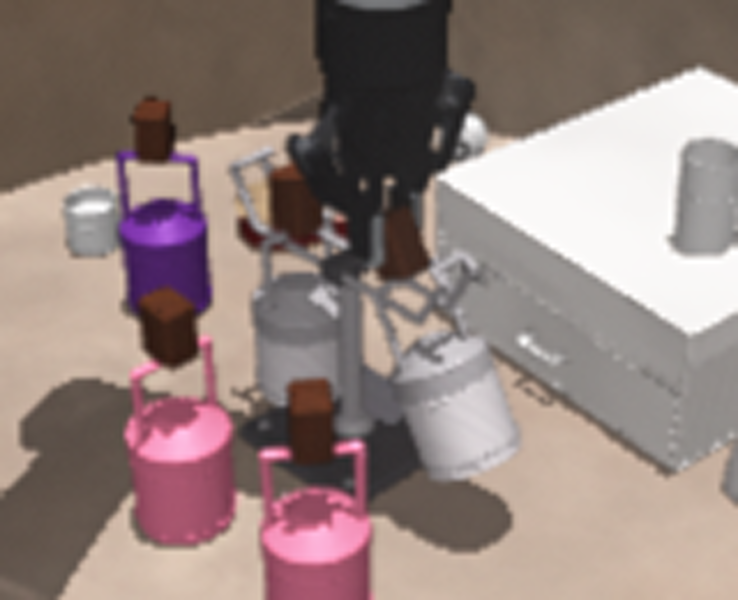

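The tilt held: the tin's outer bottom corner is at about (519,445), against (518,448) predicted for 35°. The bar is clear of the wires and the barb is at about (455,262). Now the barb path.

```bash
python3 -m crank '[{"claw":5,"tx":0.006,"ty":0,"tz":-0.0005,"spin":0},{"claw":5,"tx":0.0125,"ty":0,"tz":-0.002,"spin":0},{"claw":5,"tx":0.0195,"ty":0,"tz":-0.012,"spin":0},{"claw":5,"tx":0.0215,"ty":0,"tz":-0.018,"spin":0},{"claw":5,"tx":0.0225,"ty":0,"tz":-0.022,"spin":0}]'; python3 -c "
from h import *
to(.502,.0263,.3717)"
```

```text
time: 15.18
position: [0.5018, 0.0324, 0.3609]
tool_rot: [3.141, 0.001, -1.609]
contact_force: [0.5, -0.2, -3.2]
width: 0.0223
grasp_force: 122.7
shift mm [  6.1  -0.4 -10.8] spin 0 pos [0.5018 0.0324 0.3609] F [ 0.52 -0.22 -3.19] t 15.175 yawdeg [180.    0.  -92.2] w 0.0223 122.7
```

```bash
python3 -m crank '[{"claw":5,"tx":0.003,"ty":0,"tz":-0.006,"spin":0},{"claw":5,"tx":0.006,"ty":0,"tz":-0.012,"spin":0},{"claw":5,"tx":0.012,"ty":0,"tz":-0.0155,"spin":0},{"claw":5,"tx":0.022,"ty":0,"tz":-0.017,"spin":0},{"claw":5,"tx":0.032,"ty":0,"tz":-0.0185,"spin":0}]'; python3 -m crank '[{"claw":5,"tx":0.01,"ty":0,"tz":-0.003,"spin":0},{"claw":5,"tx":0.025,"ty":0,"tz":-0.008,"spin":0},{"claw":5,"tx":0.045,"ty":0,"tz":-0.02,"spin":0},{"claw":5,"tx":0.065,"ty":0,"tz":-0.035,"spin":0},{"claw":5,"tx":0.08,"ty":0,"tz":-0.04,"spin":0}]'; python3 - <<'E'
from h import *
import pickle
c=pickle.load(open('c0.pkl','rb'))['top']
# box: dark-red pixels -> min-area rect of rim
h=cv2.cvtColor(c['img'],cv2.COLOR_BGR2HSV)
m=(((h[...,0]<12)|(h[...,0]>165))&(h[...,1]>90)&(h[...,2]<90)).astype('uint8');m[:,:330]=0;m[:,385:]=0;m[:140]=0;m[255:]=0
m=cv2.morphologyEx(m,cv2.MORPH_CLOSE,np.ones((3,3)))
P=cv2.findNonZero(max([ (m*0+cv2.drawContours(m*0,[k],-1,1,-1)) for k in cv2.findContours(m,0,2)[0]],key=lambda a:a.sum()))
b=cv2.boxPoints(cv2.minAreaRect(P.astype(np.float32)));w=np.array([onz(c,*p,.068) for p in b])
print(b.round(1),w.round(4),w.mean(0),np.linalg.norm(w[1]-w[0]),np.linalg.norm(w[2]-w[1]))
to(.55,-.345,.45)
E
```

```text
time: 15.8
position: [0.5004, -0.0006, 0.3792]
tool_rot: [3.141, -0.0, -1.609]
contact_force: [0.1, -1.7, -3.9]
width: 0.022
grasp_force: 122.8
time: 16.42
position: [0.4975, -0.0811, 0.4204]
tool_rot: [-3.14, 0.0, -1.609]
contact_force: [0.7, 0.5, -4.3]
width: 0.0225
grasp_force: 122.9
[[333.1 153.9]
 [363.6 148.4]
 [380.9 244.1]
 [350.4 249.6]] [[ 0.7144 -0.286   0.068 ]
 [ 0.7199 -0.3979  0.068 ]
 [ 0.3739 -0.3816  0.068 ]
 [ 0.3702 -0.277   0.068 ]] [ 0.54462161 -0.33562269  0.068     ] 0.11201361242456667 0.34630473127578587
shift mm [261.7 -62.7 -29.5] spin 0 pos [ 0.4975 -0.0811  0.4204] F [ 0.69  0.49 -4.27] t 16.425 yawdeg [-179.9    0.   -92.2] w 0.0225 122.9
```

```bash
python3 -m crank '[{"claw":10,"tx":0.02,"ty":0,"tz":-0.005,"spin":0},{"claw":10,"tx":0.04,"ty":0,"tz":-0.01,"spin":0},{"claw":10,"tx":0.06,"ty":0,"tz":-0.015,"spin":0},{"claw":10,"tx":0.08,"ty":0,"tz":-0.02,"spin":0},{"claw":10,"tx":0.09,"ty":0,"tz":-0.02,"spin":0}]' 30; python3 - <<'E'
from h import *
s=arm.read_state();print(np.round(s['joints'],2),np.round(s['torque'],3))
to(.53,-.338,.45,np.radians(-2))
E
```

```text
time: 17.05
position: [0.4939, -0.1709, 0.4391]
tool_rot: [3.142, 0.0, -1.61]
contact_force: [-0.8, 0.5, -3.6]
width: 0.0223
grasp_force: 122.9
[-0.02  0.19 -0.18 -0.   -1.2  -0.02] [ 0.192 -0.035  0.006]
shift mm [165.6 -42.7 -10.9] spin -90.3 pos [ 0.4939 -0.1709  0.4391] F [-0.84  0.5  -3.64] t 17.05 yawdeg [180.    0.  -92.3] w 0.0223 122.9
```

```bash
python3 -m crank '[{"claw":5,"tx":0.02,"ty":-0.005,"tz":0,"spin":-6},{"claw":5,"tx":0.04,"ty":-0.01,"tz":0,"spin":-15},{"claw":5,"tx":0.06,"ty":-0.015,"tz":0,"spin":-25},{"claw":5,"tx":0.08,"ty":-0.02,"tz":0,"spin":-35},{"claw":5,"tx":0.10,"ty":-0.025,"tz":0,"spin":-45}]'; python3 - <<'E'
from h import *
to(.53,-.338,.42,np.radians(-2))
E
```

```text
time: 17.68
position: [0.5152, -0.2712, 0.4383]
tool_rot: [3.141, 0.002, -0.817]
contact_force: [-0.2, -0.6, -3.3]
width: 0.0223
grasp_force: 122.9
shift mm [58.9 34.9 18.2] spin -44.8 pos [ 0.5152 -0.2712  0.4383] F [-0.24 -0.64 -3.26] t 17.675 yawdeg [ 1.799e+02  1.000e-01 -4.680e+01] w 0.0223 122.9
```

```bash
python3 -m crank '[{"claw":5,"tx":0.012,"ty":0.007,"tz":0,"spin":-10},{"claw":5,"tx":0.026,"ty":0.015,"tz":0,"spin":-20},{"claw":5,"tx":0.042,"ty":0.025,"tz":0,"spin":-30},{"claw":5,"tx":0.055,"ty":0.033,"tz":0,"spin":-39},{"claw":5,"tx":0.059,"ty":0.035,"tz":0,"spin":-45}]'; python3 - <<'E'
from h import *
import pickle
print(arm.read_state()['torque'])
to(.53,-.338,.36,np.radians(-2))
t=eyes.camera('top');c=eyes.camera('wrist');pickle.dump((t,c),open('c6.pkl','wb'))
im=np.hstack([cv2.resize(c['img'],(400,300)),cv2.resize(t['img'][130:270,310:420],(400,509))[:300] if 0 else cv2.resize(t['img'][140:260,300:420],(400,400),interpolation=cv2.INTER_CUBIC)[:300]])
cv2.imwrite('pics/w6.png',np.vstack([cv2.resize(c['img'],(600,450))]))
E
```

```text
time: 18.3
position: [0.5297, -0.3385, 0.4378]
tool_rot: [-3.141, 0.003, -0.035]
contact_force: [-0.3, 0.3, -3.1]
width: 0.022
grasp_force: 122.9
[ 0.07340622  0.23634096 -0.00640875]
shift mm [ 0.5 -0.4 77.8] spin -0.0 pos [ 0.5297 -0.3385  0.4378] F [-0.34  0.26 -3.13] t 18.3 yawdeg [-180.     0.2   -2. ] w 0.022 122.9
```

View pics/w6.png

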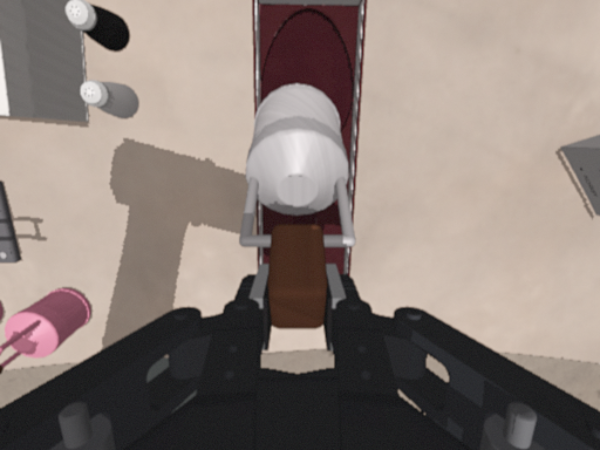

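The wrist view looks along the recess. The tin is tilted with its bottom toward +x, its body at about (297,150), between the rims at u≈258 and u≈362. I compute the recess centre line from the rims.

```bash
python3 - <<'E'
from h import *
import pickle
t,c=pickle.load(open('c6.pkl','rb'));k=512/600
for u,v in[(256,30),(365,10),(257,90),(359,90),(352,230),(258,4),(365,4)]: print(u,v,onz(c,u*k,v*k,.068).round(4))
E
```

```text
256 30 [ 0.6952 -0.3047  0.068 ]
365 10 [ 0.7082 -0.4065  0.068 ]
257 90 [ 0.643  -0.3022  0.068 ]
359 90 [ 0.6397 -0.4022  0.068 ]
352 230 [ 0.4968 -0.3972  0.068 ]
258 4 [ 0.7163 -0.308   0.068 ]
365 4 [ 0.713  -0.4063  0.068 ]
```

```bash
python3 -m crank '[{"claw":5,"tx":0,"ty":0.004,"tz":0.015,"spin":0},{"claw":5,"tx":0,"ty":0.008,"tz":0.035,"spin":0},{"claw":5,"tx":0,"ty":0.008,"tz":0.055,"spin":0},{"claw":5,"tx":0,"ty":0.008,"tz":0.075,"spin":0},{"claw":5,"tx":0,"ty":0.008,"tz":0.084,"spin":0}]'; python3 -m crank '[{"claw":5,"tx":0,"ty":0,"tz":0,"spin":0},{"claw":24,"tx":0,"ty":0,"tz":0,"spin":0},{"claw":24,"tx":0,"ty":0,"tz":0,"spin":0},{"claw":24,"tx":0,"ty":0,"tz":0,"spin":0},{"claw":24,"tx":0,"ty":0,"tz":0,"spin":0}]' 20; python3 - <<'E'
from h import *
print(arm.read_state()['torque'])
to(.53,-.346,.353,np.radians(-2))
E
```

```text
time: 19.02
position: [0.5288, -0.3453, 0.3527]
tool_rot: [-3.14, 0.004, -0.039]
contact_force: [-0.1, -0.3, -2.7]
width: 0.0219
grasp_force: 122.8
time: 19.65
position: [0.5294, -0.3456, 0.3555]
tool_rot: [3.141, -0.0, -0.038]
contact_force: [-0.2, 0.8, -3.5]
width: 0.022
grasp_force: 122.9
[0.01116383 0.24374695 0.01039996]
shift mm [0.7 0.3 2.5] spin -0.2 pos [ 0.5294 -0.3456  0.3555] F [-0.2   0.78 -3.5 ] t 19.65 yawdeg [180.   -0.   -2.2] w 0.022 122.9
```

```bash
python3 -m crank '[{"claw":27,"tx":0,"ty":0,"tz":0,"spin":0},{"claw":27,"tx":0,"ty":0,"tz":0.0025,"spin":0},{"claw":27,"tx":0,"ty":0,"tz":0.0025,"spin":0},{"claw":27,"tx":0,"ty":0,"tz":0.0025,"spin":0},{"claw":27,"tx":0,"ty":0,"tz":0.0025,"spin":0}]' 20; python3 - <<'E'
from h import *
print(arm.read_state()['torque'])
to(.53,-.346,.353,np.radians(-2))
E
```

```text
time: 20.27
position: [0.5294, -0.3457, 0.3527]
tool_rot: [3.142, -0.0, -0.038]
contact_force: [0.6, 0.0, -3.9]
width: 0.0235
grasp_force: 48.7
[ 0.02597408  0.20199379 -0.01445143]
shift mm [ 0.6  0.3 -0.3] spin -0.2 pos [ 0.5294 -0.3457  0.3527] F [ 0.55  0.05 -3.88] t 20.275 yawdeg [180.   -0.   -2.2] w 0.0235 48.7
```

```bash
python3 -m crank '[{"claw":27.7,"tx":0,"ty":0,"tz":0,"spin":0},{"claw":27.7,"tx":0,"ty":0,"tz":0,"spin":0},{"claw":27.7,"tx":0,"ty":0,"tz":0,"spin":0},{"claw":27.7,"tx":0,"ty":0,"tz":0,"spin":0},{"claw":27.7,"tx":0,"ty":0,"tz":0,"spin":0}]' 20; python3 - <<'E'
from h import *
print(arm.read_state()['torque'])
E
python3 -m crank '[{"claw":28.2,"tx":0,"ty":0,"tz":0,"spin":0},{"claw":28.2,"tx":0,"ty":0,"tz":0,"spin":0},{"claw":28.2,"tx":0,"ty":0,"tz":0,"spin":0},{"claw":28.2,"tx":0,"ty":0,"tz":0,"spin":0},{"claw":28.2,"tx":0,"ty":0,"tz":0,"spin":0}]' 20; python3 - <<'E'
from h import *
print(arm.read_state()['torque'])
E
```

```text
time: 20.9
position: [0.5294, -0.3456, 0.3527]
tool_rot: [3.142, -0.0, -0.038]
contact_force: [0.2, -0.1, -4.1]
width: 0.0234
grasp_force: 17.5
[-0.00963029  0.18176093 -0.04673869]
time: 21.52
position: [0.5294, -0.3457, 0.3528]
tool_rot: [3.141, -0.0, -0.038]
contact_force: [-0.5, 0.6, 0.3]
width: 0.0241
grasp_force: 0.0
[-0.00417849  0.01224438  0.00025933]
```

```bash
cat > chk.py <<'E'
from h import *
c=eyes.camera('wrist');s=arm.read_state();p=s['position']
a=np.linspace(0,2*np.pi,60)
for t in(0,10,20,35):
    th=np.radians(t);g=np.array([p[0],p[1],max(.039+.154*np.cos(th)+.032*np.sin(th),.0)])
    f=lambda h,o,y:pix(c,[g[0]-np.sin(th)*h+np.cos(th)*o,g[1]+y,g[2]+np.cos(th)*h+np.sin(th)*o])
    P=np.array([f(h,.032*np.cos(q),.032*np.sin(q)) for q in a for h in(-.154,-.088)])
    B=np.array([f(h,o,y) for h in(-.031,.009) for o in(-.015,.015) for y in(-.012,.012)])
    print(t,'body u',P[:,0].min().round(),P[:,0].max().round(),'v',P[:,1].min().round(),P[:,1].max().round(),'block v',B[:,1].min().round(),B[:,1].max().round())
h=cv2.cvtColor(c['img'],cv2.COLOR_BGR2HSV)
m=((h[...,1]<45)&(h[...,2]>105)).astype('uint8');m[:,:170]=0;m[:,345:]=0
n,l,st,ce=cv2.connectedComponentsWithStats(m)
for i in range(1,n):
    if st[i,4]>150: print('gray',st[i],ce[i].round())
m=((h[...,1]>110)&(h[...,2]<130)&(h[...,0]<14)&(h[...,0]>4)).astype('uint8');m[:,:200]=0;m[:,310:]=0
n,l,st,ce=cv2.connectedComponentsWithStats(m)
for i in range(1,n):
    if st[i,4]>80: print('brown',st[i],ce[i].round())
cv2.imwrite('pics/w7.png',c['img'])
E
python3 chk.py
```

```text
0 body u 215.0 292.0 v 154.0 238.0 block v 205.0 288.0
10 body u 213.0 293.0 v 128.0 220.0 block v 200.0 291.0
20 body u 211.0 294.0 v 100.0 201.0 block v 194.0 287.0
35 body u 209.0 294.0 v 59.0 171.0 block v 183.0 271.0
gray [ 170    0   32  271 6713] [183. 137.]
gray [ 195    0  124  239 5149] [255. 113.]
gray [ 306    0   39  271 8189] [329. 144.]
gray [280 225  17  39 328] [288. 242.]
gray [211 226  17  38 330] [219. 243.]
gray [221 305  66  13 687] [253. 310.]
brown [225  51  58  74 531] [253.  91.]
```

```bash
python3 -c "
import cv2
a=cv2.imread('pics/w7.png');print([(v,*a[v,253].tolist()) for v in range(40,270,6)])"
```

```text
[(40, 41, 34, 76), (46, 42, 33, 76), (52, 55, 77, 121), (58, 55, 80, 126), (64, 75, 99, 152), (70, 74, 101, 154), (76, 68, 95, 148), (82, 74, 101, 153), (88, 80, 107, 161), (94, 77, 105, 161), (100, 74, 103, 158), (106, 76, 104, 158), (112, 75, 102, 155), (118, 54, 74, 120), (124, 45, 63, 101), (130, 136, 136, 141), (136, 196, 195, 200), (142, 198, 198, 203), (148, 38, 31, 74), (154, 48, 44, 83), (160, 45, 40, 80), (166, 32, 30, 54), (172, 23, 23, 48), (178, 24, 21, 43), (184, 32, 26, 49), (190, 24, 25, 50), (196, 27, 22, 48), (202, 27, 25, 49), (208, 30, 27, 48), (214, 20, 17, 43), (220, 32, 29, 53), (226, 26, 24, 48), (232, 30, 25, 50), (238, 29, 24, 50), (244, 46, 41, 82), (250, 45, 39, 81), (256, 43, 38, 79), (262, 46, 37, 80), (268, 46, 37, 79)]
```

```bash
python3 - <<'E'
from h import *
import pickle
for n in('top','scene'):
    c=eyes.camera(n);h=cv2.cvtColor(c['img'],cv2.COLOR_BGR2HSV)
    x=np.array([pix(c,[X,Y,Z]) for X in(.36,.72) for Y in(-.29,-.405) for Z in(.05,.2)]);u0,v0=x.min(0).astype(int);u1,v1=x.max(0).astype(int);u0=max(u0,0);v0=max(v0,0)
    print(n,'region',u0,u1,v0,v1)
    H=h[v0:v1,u0:u1]
    for nm,m in(('gray',(H[...,1]<50)&(H[...,2]>90)),('brown',(H[...,1]>110)&(H[...,2]>45)&(H[...,2]<170)&(H[...,0]>3)&(H[...,0]<15)),('dark',(H[...,2]<40))):
        k,l,st,ce=cv2.connectedComponentsWithStats(m.astype('uint8'))
        for i in range(1,k):
            if st[i,4]>40: print(nm,st[i]+[u0,v0,0,0,0],(ce[i]+[u0,v0]).round(),onz(c,*(ce[i]+[u0,v0]),.12).round(3))
    pickle.dump(c,open(n+'7.pkl','wb'))
    print('block upright top expected',np.round(pix(c,[.529,-.346,.2]),0),np.round(pix(c,[.529,-.346,.075]),0))
c=cv2.imread('pics/w7.png');w=eyes.camera('wrist')
for v in(51,125,130,145): print(v,onz(w,253,v,.068).round(3),onz(w,253,v,.185).round(3))
print([(u,*c[v,u].tolist()) for v in(90,) for u in range(190,320,8)])
print([(u,*c[v,u].tolist()) for v in(138,) for u in range(190,320,8)])
E
```

```text
top region 332 402 131 252
gray [ 332  131   70  121 5614] [363. 188.] [ 0.559 -0.349  0.12 ]
gray [332 246  19   6  80] [339. 249.] [ 0.37  -0.228  0.12 ]
brown [363 166   9   7  43] [367. 169.] [ 0.626 -0.374  0.12 ]
dark [358 169  40  27 501] [376. 182.] [ 0.574 -0.397  0.12 ]
dark [357 198  17  26 287] [364. 209.] [ 0.488 -0.335  0.12 ]
block upright top expected [371. 190.] [361. 201.]
scene region 299 430 188 341
gray [ 299  188   63   55 1978] [322. 208.] [ 0.631 -0.161  0.12 ]
gray [399 209  12  10  43] [404. 214.] [ 0.764 -0.337  0.12 ]
gray [ 309  220  121  110 3565] [397. 272.] [ 0.542 -0.417  0.12 ]
gray [323 231  36  37 581] [341. 249.] [ 0.522 -0.287  0.12 ]
gray [299 301  31  40 457] [308. 329.] [ 0.285 -0.355  0.12 ]
brown [389 216   7  10  48] [392. 220.] [ 0.711 -0.326  0.12 ]
dark [ 362  188   44   56 1330] [382. 208.] [ 0.749 -0.282  0.12 ]
dark [332 268  45  34 779] [352. 286.] [ 0.436 -0.364  0.12 ]
dark [363 298  13  19  49] [368. 308.] [ 0.406 -0.417  0.12 ]
block upright top expected [372. 233.] [362. 274.]
51 [ 0.651 -0.349  0.068] [ 0.626 -0.349  0.185]
125
[... 158 characters left out ...]
 210, 226), (198, 129, 128, 137), (206, 73, 71, 96), (214, 199, 198, 203), (222, 202, 201, 206), (230, 66, 90, 139), (238, 75, 104, 158), (246, 77, 106, 162), (254, 77, 106, 161), (262, 74, 100, 155), (270, 69, 96, 148), (278, 64, 88, 135), (286, 200, 199, 204), (294, 189, 187, 192), (302, 71, 71, 82), (310, 114, 116, 118), (318, 196, 209, 223)]
[(190, 199, 213, 228), (198, 62, 65, 108), (206, 55, 52, 73), (214, 47, 44, 90), (222, 49, 43, 90), (230, 157, 156, 163), (238, 195, 195, 199), (246, 200, 199, 204), (254, 198, 197, 202), (262, 198, 196, 201), (270, 195, 194, 199), (278, 131, 130, 142), (286, 48, 45, 89), (294, 48, 44, 91), (302, 42, 38, 84), (310, 92, 92, 103), (318, 190, 202, 218)]
```

```bash
python3 - <<'E'
from h import *
import pickle
t=pickle.load(open('top7.pkl','rb'));e=pickle.load(open('scene7.pkl','rb'))
o1,d1=ray(t,367,169);o2,d2=ray(e,392,220)
k=np.linalg.lstsq(np.c_[d1,-d2],o2-o1,rcond=None)[0];print(o1+d1*k[0],o2+d2*k[1])
w=eyes.camera('wrist')
a=np.linspace(0,6.28,60)
for t_ in(0,6,35):
  for X in(.605,.61,.615):
    th=np.radians(t_);f=lambda h,o,y:pix(w,[X-np.sin(th)*h+np.cos(th)*o,-.347+y,.039+np.cos(th)*h+np.sin(th)*o])
    P=np.array([f(.066,.032*np.cos(q),.032*np.sin(q)) for q in a]);T=np.array([f(.163,o,y) for o in(-.015,.015) for y in(-.012,.012)]);F=np.array([f(.123,.0,y) for y in(-.012,.012)])
    print(t_,X,'shoulder',P.min(0).round(),P.max(0).round(),'blocktop',T.min(0).round(),T.max(0).round())
h=cv2.cvtColor(w['img'],cv2.COLOR_BGR2HSV)
m=((h[...,1]<25)&(h[...,2]>150)).astype('uint8')
print('silver v-range by column',{u:(np.flatnonzero(m[20:160,u])[[0,-1]]+20).tolist() for u in(216,222,234,254,274,288,294)})
print('silver u-range by row',{v:(np.flatnonzero(m[v,205:304])[[0,-1]]+205).tolist() for v in(70,90,100,110,120,130,140)})
E
```

```text
[ 0.59919941 -0.35027618  0.19537749] [ 0.60472192 -0.3581409   0.19984748]
0 0.605 shoulder [210.  60.] [294. 149.] blocktop [219.  56.] [280. 135.]
0 0.61 shoulder [209.  53.] [294. 143.] blocktop [218.  42.] [280. 123.]
0 0.615 shoulder [209.  45.] [294. 136.] blocktop [217.  28.] [280. 110.]
6 0.605 shoulder [210.  70.] [294. 157.] blocktop [222. 101.] [280. 172.]
6 0.61 shoulder [210.  63.] [294. 151.] blocktop [221.  88.] [280. 161.]
6 0.615 shoulder [209.  55.] [294. 144.] blocktop [220.  75.] [280. 150.]
35 0.605 shoulder [215. 122.] [292. 180.] blocktop [236. 250.] [278. 273.]
35 0.61 shoulder [215. 115.] [292. 175.] blocktop [235. 242.] [278. 267.]
35 0.615 shoulder [214. 108.] [292. 170.] blocktop [235. 234.] [278. 260.]
silver v-range by column {216: [82, 121], 222: [73, 130], 234: [127, 140], 254: [131, 146], 274: [128, 140], 288: [75, 127], 294: [87, 116]}
silver u-range by row {70: [224, 225], 90: [213, 295], 100: [205, 303], 110: [216, 295], 120: [216, 292], 130: [222, 286], 140: [233, 274]}
```

The released tin rocked onto its base. Block, shoulder and two-view height (0.200 m against 0.202) all fit an upright tin at about (0.607, -0.348). I retract straight up and check again.

```bash
python3 -m crank '[{"claw":28.2,"tx":-0.005,"ty":0,"tz":-0.015,"spin":0},{"claw":30,"tx":-0.01,"ty":0,"tz":-0.04,"spin":0},{"claw":30,"tx":-0.02,"ty":0,"tz":-0.07,"spin":0},{"claw":30,"tx":-0.035,"ty":0,"tz":-0.10,"spin":0},{"claw":30,"tx":-0.045,"ty":0,"tz":-0.12,"spin":0}]';python3 -m crank '[{"claw":30,"tx":-0.01,"ty":0,"tz":0,"spin":0},{"claw":30,"tx":-0.03,"ty":0.01,"tz":0,"spin":0},{"claw":30,"tx":-0.05,"ty":0.02,"tz":0,"spin":0},{"claw":30,"tx":-0.06,"ty":0.025,"tz":0,"spin":0},{"claw":30,"tx":-0.06,"ty":0.025,"tz":0,"spin":0}]'; python3 - <<'E'
from h import *
import pickle
o=pickle.load(open('c0.pkl','rb'))
for n in('top','scene'):
    c=eyes.camera(n);h=cv2.cvtColor(c['img'],cv2.COLOR_BGR2HSV)
    m=((h[...,1]>110)&(h[...,2]<150)&(h[...,2]>35)&((h[...,0]<15)|(h[...,0]>174))).astype('uint8')
    k,l,st,ce=cv2.connectedComponentsWithStats(m)
    for i in range(1,k):
        if 25<st[i,4]<400: print(n,st[i],ce[i].round(1),onz(c,*ce[i],.187).round(3))
    for nm,X in(('salt',[.637,-.134,.04]),('pepper',[.699,-.136,.04])):
        u,v=np.round(pix(c,X)).astype(int);print(nm,np.abs(c['img'][v-8:v+8,u-8:u+8].astype(int)-o[n]['img'][v-8:v+8,u-8:u+8]).mean().round(1))
    print('expect L',np.round(pix(c,[.505,.134,.187]),1),'heavy',np.round(pix(c,[.607,-.348,.2]),1))
E
```

```text
time: 22.4
position: [0.4834, -0.3439, 0.4759]
tool_rot: [3.14, -0.003, -0.038]
contact_force: [-0.4, 0.9, 0.2]
width: 0.0255
grasp_force: 0.0
time: 23.02
position: [0.4226, -0.3672, 0.4726]
tool_rot: [-3.142, 0.0, -0.04]
contact_force: [0.2, 0.2, -1.2]
width: 0.0256
grasp_force: 0.0
top [496  44  16  48 214] [504.1  63.2] [ 0.918 -0.908  0.187]
top [216 217   9   8  63] [219.6 220.4] [0.501 0.134 0.187]
top [162 218  10  10  63] [166.4 222.5] [0.517 0.297 0.187]
top [268 251  10  10  68] [272.2 255.5] [ 0.37  -0.01   0.187]
top [228 256   9   8  66] [232.2 259.7] [0.375 0.111 0.187]
salt 3.4
pepper 3.6
expect L [219.4 219.1] heavy [366.1 166.3]
scene [ 9  0 10 23 81] [13.3 11.2] [1.147 3.294 0.187]
scene [18  0  9 22 75] [22.1 10.2] [1.222 3.303 0.187]
scene [447   3   3  16  27] [447.6  10.9] [4.123 0.689 0.187]
scene [ 18  29  14  37 121] [24.2 46.7] [0.706 1.956 0.187]
scene [ 26  28  11  35 104] [31.8 43.2] [0.773 2.015 0.187]
scene [  0  31  13  38 122] [ 5.6 50.3] [0.599 1.939 0.187]
scene [456  49  15  13  26] [462.7  55.1] [2.408 0.029 0.187]
scene [ 0 57  5 14 36] [ 1.5 65.
[... 1255 characters left out ...]
7]
scene [  1 195  12  25  68] [  6.5 206.9] [0.031 0.354 0.187]
scene [  0 210   6  13  32] [  2. 217.] [0.009 0.32  0.187]
scene [213 212  10  18 147] [217.1 220.8] [ 0.339 -0.054  0.187]
scene [ 36 215   7  18  42] [ 39.5 222.4] [0.059 0.237 0.187]
scene [381 216  15  18 162] [387.5 224.2] [ 0.6   -0.352  0.187]
scene [ 29 218   9  20  48] [ 33.2 226.8] [0.042 0.232 0.187]
scene [ 13 224  11  22  55] [ 18.3 234.6] [0.009 0.228 0.187]
scene [  6 227  12  23  60] [ 11.3 238.2] [-0.006  0.226  0.187]
scene [330 279  22  17 113] [338.2 287.5] [ 0.354 -0.369  0.187]
scene [377 280  13  12  38] [382.8 285.7] [ 0.416 -0.429  0.187]
salt 19.7
pepper 13.2
expect L [213.6 166.8] heavy [388.3 217.7]
```

```bash
python3 -c "
from plant import job
print(job.finish_job())"
```

```text
the job is handed in; nothing more can be done
None
```

The job is handed in. The heavier tin, from the right hook, measures upright in the dark-red box, the lighter one still hangs on the left hook, and the finish call gave no verdict. The heavy tin was not set down under grip: it slipped from the loosened fingers about 1.5 cm or less above the floor and rocked upright some 8 cm along the recess.

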